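# Snap the filter retainer home in its bench mount

### The job

Set the white retainer stem-up into the round recess of the metal bench mount and let go, then take the pressing tool by its handle and push straight down on the stem until the retainer snaps past its three spring clips and is fully home. How deep that is differs from mount to mount, so go by feel, keep the push under 20 N, and press only with the tool, never with bare fingers. Then stand the tool upright on the worktop again, clear of the mount, and leave everything else where it is.

Things in the scene. Friction and masses are not known exactly. Their poses are not given: they have to be found in the camera images.
- mount: Fixed grey metal mount: round housing 60 mm in diameter on a screwed-down foot plate 86 x 66 x 7 mm. Origin on its axis at the worktop, z up. Its recess is an upright bore 35.2 mm in diameter with the rim 66 mm above the origin. In it: three light entry catches 12 mm below the rim; deeper, three stronger spring clips and a sprung seat with a glass filter, one unit set at a height that differs every time.
- mount_rim (a point): Centre of the mouth of the recess, level with the rim, 66 mm above the worktop; z up. Catches and clips are round noses 6 mm across leaving a 29 mm opening; the catches are centred 12 mm below this point, the clips 13.5 to 31.5 mm below it, and nothing reports where.
- retainer: White plastic part, 90 g nominal, 63 mm high, starts upright on the worktop: flange 34 mm in diameter, 25 mm thick, its lower 5 mm tapering to 26 mm at the bottom; on it a finger stem 16 mm in diameter (25 to 63 mm height), to be grasped. Origin at the centre of its underside, z up. Set lightly into the mouth and let go, it rests on the catches, underside 53 mm above the worktop.
- retainer_top (a point): Centre of the top of the retainer's stem, 63 mm above its underside; press here. From rest on the catches the push peaks at 2 to 5 N (catches), then at 5 to 10 N (clips), then the flange slides on with under 4 N; 29 to 48 mm down in all it is past the clips, which spring back over it, and it lies on the sprung seat, fully home, stem top 2 to 21 mm above the rim.
- pusher: Pressing tool, 180 g nominal, 110 mm high, starts upright on its foot: steel foot 32 mm in diameter, 10 mm thick, flat below; shaft 16 mm in diameter; collar 30 mm in diameter at 48 to 54 mm height; grey ribbed handle 22 mm in diameter at 54 to 110 mm, to be grasped. Origin at the centre of the foot's underside, z up.
- seat (a joint): Sprung seat under the retainer: 0 when up, grows (m) as it is pressed down; gives from about 1 N, 7 N per mm, and stops dead at 0.003.
- clip_0 (a joint): One of the three stronger spring clips deep in the mount: 0 when fully out in the bore, grows (m) as it is pushed back into the wall, about 0.0025 while the flange passes.
- clip_1 (a joint): One of the three stronger spring clips deep in the mount: 0 when fully out in the bore, grows (m) as it is pushed back into the wall, about 0.0025 while the flange passes.
- clip_2 (a joint): One of the three stronger spring clips deep in the mount: 0 when fully out in the bore, grows (m) as it is pushed back into the wall, about 0.0025 while the flange passes.
- bench_timer: Bystander: small digital timer, 62 x 66 x 20 mm, lying on its back; origin at the centre of its underside.
- screwdriver: Bystander: flat-blade screwdriver, 165 mm long along its y, 24 mm high; origin under its middle.
- cell_a: Bystander: clear square sample cell, 28 x 28 x 66 mm, upright; origin at the centre of its underside.
- reagent_1: Bystander: small white dropper bottle, 28 mm in diameter, 64 mm high, upright; origin at the centre of its underside.
Not all that is in view belongs to the job. Leave any blue, green or yellow look-alike of the pusher alone.

How it is judged:
By the outcome, as a careful person would: the job done as asked, in the order asked, and still so for the second after the job is handed in, with the robot touching nothing.
It also fails if it takes over 64 s, if anything falls off the work surface, if the arm or the gripper's body presses on something with over 40 N, if the wrist force passes 120 N, or if a joint passes its speed limit or range.

### The arm

A 6-joint arm with a two-finger parallel gripper is mounted at the origin on a cart in front of the work surface, level with it; the furniture and walls round the work are solid. World frame = base frame: x ahead of the robot, y to its left, z up, the work surface at z = 0. Lengths are in m, angles in rad, forces in N, time in s.
With the tool pointing down it reaches from about 0.25 to 0.775 m from the base axis. Payload 4 kg.
Tool frame: the origin (TCP) lies on the centre line of the jaws, within the pads' length; the fingertips stand 8 mm ahead of it and the grasp point (between the pads) lies 11 mm behind it; z points along the fingers, y is the direction in which the jaws open and shut (so a half turn about z gives the same grasp; the last joint's range is limited). The gripper opens to 94 mm and grips with 3 to 60 N. Pads are 16 mm wide; open, the fingers measure 119 mm over their backs; the gripper's body (75 mm by 177 mm) begins 78 mm behind the grasp point.
Start: joints at [-1.373, 0.087, 1.371, -0, 1.684, -0.103], TCP at [0.163, -0.525, 0.214] pointing down, gripper open.
Joint ranges: [-3.1, 3.1], [-0.76, 2.03], [0.27, 2.55], [-1.08, 4.22], [0.17, 2.65], [-2.57, 2.57]. Speed limits (rad/s): [2.79, 2.79, 3.14, 3.14, 3.14, 3.14].

### API

Orientations are given as [roll, pitch, yaw] about the fixed x, y, z axes, in that order (R = Rz(yaw) Ry(pitch) Rx(roll)).
In Python, from bench import robot, cams, close_job gives the robot as it stands.
- The arm moves only by the tool arm_command, never from a script. Its argument "plan" is one flat list of numbers, 7 for each row, row after row: the shift along the tool's x, y, z in cm, then the turn, a rotation vector about the tool's x, y, z in degrees, then the closure, from 0 (fully open) to 1 (shut). A call has 1 to 8 rows; each row shifts and turns the commanded pose from where the row before left it, along the tool's axes as they then stand; what a row does not reach is not made up. A row lasts 1/8 s, in which the tool goes at most 62.5 mm and 10.7 degrees, less where a joint would pass 70% of its speed; a pose out of reach is approached as far as the arm can. A call with a gripper value outside its range is refused whole. The fingers move at their own pace and stop on an object; the grip force is fixed at half the most. Time passes only in rows, so rows that do not move let the fingers close. It gives the time, the measured TCP pose, the force and the opening at its end, in the units of the state.
- robot.get_obs(): the state, without advancing time (a new reading comes with each control period).
- cams.snapshot(name): name is "scene" or "top"; returns a dict with "pixels" (384x512x3 uint8, red, green, blue), "fov_y" (degrees; the focal length in pixels is half the picture's height over the tangent of half this angle, whatever the lens; pixels are square), "cx", "cy" (the principal point, pixels), "camera_from_world" (4x4, takes a point from world to camera coordinates). Camera axes: x right, y up, looking along -z (the intrinsics and any distortion apply to the point x, -y, -z); pixel columns grow to the right and rows downward; lengths in m; the calibration is good to about 2 mm. A picture is of the moment at which its call begins. There is no depth.
- close_job(): hands the job in, once; it reports no verdict.
The state is a dict: "time": time; "joint_positions": joint angles; "qvel": joint speeds; "joint_torque": joint torques, N m; "tool_pos": TCP position; "ee_rot": TCP orientation; "wrist_force": force on the tool from outside, world axes, zero at the start; "wrist_torque": the same for the moment, N m; "width": finger opening in m.
Only numpy, scipy, OpenCV 4.12 (cv2) and the standard library are available. Lean on these libraries where they do the work, as an engineer would, in place of code of your own. Each camera call takes 0.05 s, during which the arm holds its last target.

## Working session

There is one attempt and no reset: what is moved stays moved. The work goes in short steps, Python scripts to look and compute and a tool call to move; the robot and the scene stay as the last step left them, time stands still between calls to the robot, and variables do not carry over. Pictures are saved under pics/ and viewed, and the job is handed in when it is done.

Besides the shell and the picture viewer there is one more tool, called after ">>>" by a JSON object that holds its "api" and its "payload", one argument or row to a line. arm_command: Moves the arm, as the interface text tells. Its arguments: {"type":"object","properties":{"plan":{"type":"array","items":{"type":"number"}}},"required":["plan"]}

```bash
mkdir -p pics; ls
cat > h.py <<'E'
import numpy as np,cv2
from bench import robot,cams,close_job
def snap(n,fn):
    s=cams.snapshot(n); cv2.imwrite('pics/'+fn,s['pixels'][...,::-1]); return s
E
python3 - <<'E'
from h import *
for n in('scene','top'):
    s=snap(n,n+'0.png'); print({k:v for k,v in s.items() if k!='pixels'})
    np.save(n+'0.npy',s,allow_pickle=True)
print(robot.get_obs())
E
```

```text
pics
{'fov_y': 46.306642928099606, 'cx': 257.6909305325545, 'cy': 185.99141715976714, 'camera_from_world': array([[-0.71997699, -0.69396442, -0.00681986,  0.38561036],
       [ 0.43435393, -0.458256  ,  0.77545993, -0.3074433 ],
       [-0.54126685,  0.55535107,  0.63135995, -1.12590308],
       [ 0.        ,  0.        ,  0.        ,  1.        ]])}
{'fov_y': 47.06865719663362, 'cx': 260.42814105647545, 'cy': 197.25555575337242, 'camera_from_world': array([[-0.0249625 , -0.99958216,  0.01457293, -0.00601989],
       [ 0.99429239, -0.02331255,  0.10411129, -0.56879613],
       [-0.10372806,  0.01708863,  0.99445888, -1.14446078],
       [ 0.        ,  0.        ,  0.        ,  1.        ]])}
{'time': 0.1, 'joint_positions': array([-1.37306364e+00,  8.78937212e-02,  1.37204516e+00, -4.90929570e-06,
        1.68361139e+00, -1.03097997e-01]), 'qvel': array([-0.00129469, -0.00161672, -0.00242602,  0.00108995, -0.00036294,
       -0.00148255]), 'joint_torque': array([ 1.91148843e-03, -3.41252017e+01, -3.03301764e+01,  7.19829462e-02,
        3.04636604e-02, -8.78361652e-05]), 'tool_pos': array([ 0.16287625, -0.52484564,  0.21244371]), 'ee_rot': array([-3.13964492e+00, -1.96616525e-04,  3.00829940e-01]), 'wrist_force': array([ 0.55629513,  1.19434482, -0.36295103]), 'wrist_torque': array([-0.00783164, -0.00744661,  0.02452002]), 'width': 0.09391567932222253}
```

View pics/scene0.png

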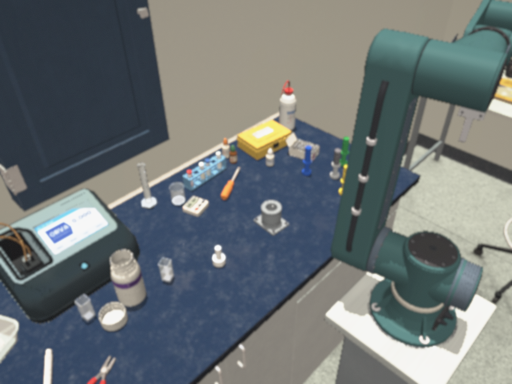

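View pics/top0.png

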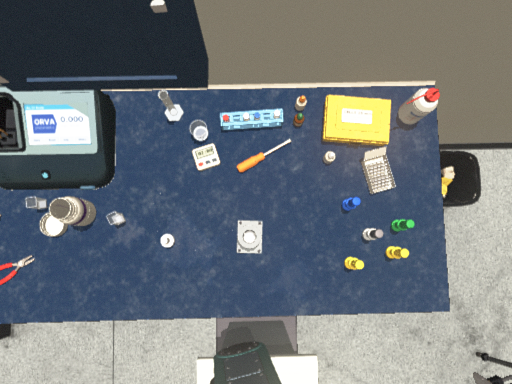

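Run:
```python
import cv2,numpy as np
t=cv2.imread('pics/top0.png');s=cv2.imread('pics/scene0.png')
def c(im,x,y,w=40,k=5): return cv2.resize(im[y-w//2:y+w//2,x-w//2:x+w//2],None,fx=k*40/w,fy=k*40/w,interpolation=cv2.INTER_NEAREST)
a=[c(t,167,240),c(t,249,237),c(t,373,234)]
b=[c(s,219,257),c(s,271,216),c(s,338,165)]
cv2.imwrite('pics/z0.png',np.vstack([np.hstack(a),np.hstack(b)]))
```

```text
(no output)
```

View pics/z0.png

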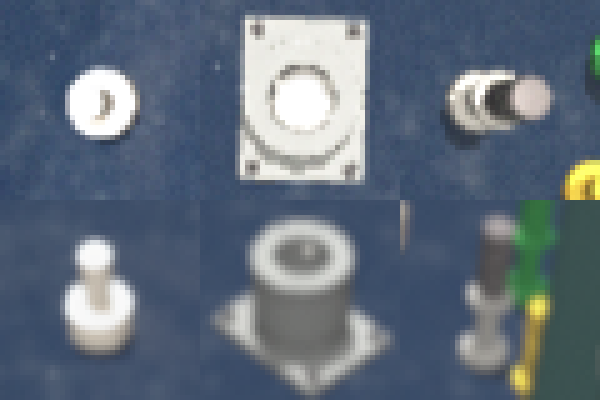

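```bash
cat >> h.py <<'E'
def ray(s,u,v):
    f=192/np.tan(np.radians(s['fov_y']/2)); T=s['camera_from_world'];R=T[:3,:3]
    d=np.array([(u-s['cx'])/f,-(v-s['cy'])/f,-1.]); return -R.T@T[:3,3], R.T@d
def onz(s,u,v,z):
    c,d=ray(s,u,v); return (c+d*(z-c[2])/d[2])
def tri(s1,p1,s2,p2):
    c1,d1=ray(s1,*p1);c2,d2=ray(s2,*p2)
    A=np.c_[d1,-d2];k=np.linalg.lstsq(A,c2-c1,rcond=None)[0]
    a=c1+k[0]*d1;b=c2+k[1]*d2; return (a+b)/2,np.linalg.norm(a-b)
def proj(s,p):
    f=192/np.tan(np.radians(s['fov_y']/2)); q=s['camera_from_world']@np.r_[p,1]
    return s['cx']+f*q[0]/-q[2], s['cy']-f*q[1]/-q[2]
E
python3 - <<'E'
from h import *
t=np.load('top0.npy',allow_pickle=True).item();s=np.load('scene0.npy',allow_pickle=True).item()
def blobs(S,box,th,hi=256):
    x0,y0,x1,y1=box; g=S['pixels'][y0:y1,x0:x1].astype(int).min(2)
    m=((g>th)&(g<hi)).astype(np.uint8); n,l,st,ce=cv2.connectedComponentsWithStats(m)
    return [(tuple(np.round(ce[i]+[x0,y0],2)),st[i,2:].tolist()) for i in range(1,n) if st[i,4]>8]
print('ret top',blobs(t,(147,220,187,260),130))
print('mount top',blobs(t,(229,215,270,258),130))
print('mount bore',blobs(t,(239,227,259,247),225))
print('push top',blobs(t,(353,214,392,250),120))
for n,x0,y0 in(('m',229,215),):
    print(t['pixels'][237,232:268].min(1).tolist()); print(t['pixels'][222:258,249].min(1).tolist())
print('ret sc',blobs(s,(200,238,240,275),140), blobs(s,(200,238,240,250),150))
print(onz(t,167.2,240.3,.025),onz(t,249,237,.066))
for n,S in(('top',t),('scene',s)):
    for p in((.37,0,.066),(.35,.2,.03)): print(n,proj(S,np.array(p)))
E
```

```text
ret top [((np.float64(166.81), np.float64(240.21)), [15, 15, 160])]
mount top [((np.float64(249.18), np.float64(236.37)), [26, 34, 808])]
mount bore [((np.float64(248.49), np.float64(236.32)), [20, 20, 291])]
push top [((np.float64(371.98), np.float64(233.3)), [22, 12, 159])]
[64, 61, 59, 59, 77, 157, 238, 234, 231, 228, 204, 192, 255, 255, 255, 255, 255, 255, 255, 255, 255, 255, 255, 192, 189, 231, 232, 235, 234, 211, 96, 68, 58, 64, 77, 81]
[230, 231, 231, 235, 231, 229, 233, 219, 162, 188, 236, 255, 255, 255, 255, 255, 255, 255, 255, 255, 241, 215, 228, 231, 231, 225, 179, 153, 158, 192, 221, 126, 86, 83, 84, 72]
ret sc [((np.float64(218.15), np.float64(256.15)), [14, 22, 214])] [((np.float64(217.39), np.float64(247.24)), [8, 5, 33])]
[0.46055982 0.22898583 0.025     ] [0.46328821 0.01258909 0.066     ]
top (np.float64(254.7876763477484), np.float64(273.8220230854373))
top (np.float64(178.12382764648834), np.float64(282.6705252486819))
scene (np.float64(299.2048627618885), np.float64(219.3902563324271))
scene (np.float64(255.65345781284128), np.float64(270.76459890028826))
```

Run:
```python
from h import *
t=np.load('top0.npy',allow_pickle=True).item();s=np.load('scene0.npy',allow_pickle=True).item()
g=s['pixels'][195:240,248:296].min(2)
for r in range(0,28): print(195+r,' '.join('%3d'%v for v in g[r,8:40]))
g=t['pixels'][215:260,232:270].min(2)
print()
for r in range(0,44): print(215+r,' '.join('%3d'%v for v in g[r,:34]))
```

```text
195  63  68  72  71  70  66  64  62  61  63  62  64  64  61  60  58  58  57  58  59  58  59  59  59  58  60  60  62  63  64  64  65
196  64  68  70  71  70  68  65  64  64  64  65  65  64  61  58  59  59  59  59  59  61  61  60  59  60  61  61  61  62  62  61  62
197  64  67  70  72  72  69  66  66  66  67  68  66  65  62  61  59  60  60  62  63  64  64  63  59  60  60  61  61  59  60  58  59
198  65  67  68  69  69  68  66  65  66  68  70  72  72  70  69  68  68  68  66  67  68  65  64  60  61  60  61  61  60  59  59  58
199  63  65  64  65  64  64  61  64  68  75  84  94 104 112 114 113 112 105  96  86  76  70  63  60  60  62  61  59  59  59  61  61
200  62  62  61  60  59  59  60  67  88 111 126 137 155 171 173 173 172 162 148 131 116  96  74  62  59  61  62  61  60  60  62  64
201  60  61  61  58  58  59  68  94 132 163 177 184 195 206 205 205 206 200 191 182 170 146 113  84  65  60  60  61  61  60  64  67
202  60  60  62  61  59  66  92 134 175 201 206 203 201 201 198 198 202 203 204 207 206 190 161 127  90  65  59  59  60  61  65  69
203  61  62  65  64  65  89 131 174 202 211 
[... 8056 characters left out ...]

254  62  61  65  61  63  61  59  58  57  58  61  61  60  59  63  77  81  86  78  69  65  64  65  77  75  69  77  78  80  78  77  72  67  65
255  65  60  58  64  61  66  66  61  65  62  64  64  67  64  77  79  87  83  79  69  68  64  72  71  65  67  67  72  74  75  72  74  76  69
256  59  57  59  60  63  68  61  69  63  62  67  65  66  74  75  80  80  84  79  70  68  65  68  71  73  69  73  74  73  70  75  75  79  77
257  59  64  62  56  61  67  66  67  68  64  62  62  69  70  69  71  70  72  79  73  68  67  68  68  73  65  67  67  70  69  73  79  78  81
258  61  55  62  60  63  63  62  68  63  63  61  61  61  69  69  64  67  68  79  75  74  66  68  67  65  65  68  69  65  69  72  81  83  76
```

Run:
```python
from h import *
t=np.load('top0.npy',allow_pickle=True).item();s=np.load('scene0.npy',allow_pickle=True).item()
g=t['pixels'][224:246,356:388].min(2)
for r in range(g.shape[0]): print(224+r,' '.join('%3d'%v for v in g[r]))
g=s['pixels'][146:188,324:352]
print()
for r in range(g.shape[0]): print(146+r,' '.join('%3d'%v for v in g[r].min(1)))
```

```text
224  61  65  67  71  64  64  64  62  62  68  77  74  69  66  71  64  62  62  65  66  63  63  61  61  61  61  61  62  64  59  63  63
225  60  65  68  67  71  70  67  64  60  68  67  72  65  61  60  65  61  61  59  64  64  65  65  66  60  65  65  66  61  63  66  68
226  64  65  67  63  73  71  67  61  62  65  59  67  67  65  57  58  63  62  60  65  61  67  72  63  64  65  61  68  60  70  75  68
227  55  61  60  67  66  69  69  63  67  65  75  84  79  74  72  81  92  91  72  75  66  69  72  67  61  61  63  67  63  72  71  68
228  66  66  60  62  67  75  76  67  75 100 152 189 185 158 160 195 200 196 160 155  79  70  85  85  65  63  64  66  66  69  72  68
229  63  65  62  62  74  80  80  82 114 189 240 255 250 238 241 254 251 246 217 207 105 115 139 143 124 104  66  62  71  73  66  68
230  64  67  67  59  70  82  77 104 192 255 250 246 219 248 249 183 136 103  86  98 135 179 190 188 180 163 100  69  72  71  71  74
231  67  68  62  61  66  66  77 143 245 251 193 179 230 255 179  83  65  58  64 110 191 200 197 189 191 179 148  82  72  73  67  66
232  65  67  64  65  73  71 104 183 199 192 
[... 5976 characters left out ...]
  60
182  61  61  61  65  70  73  76  74  69  64  62  61  62  62  66  77 101  94  85  76  73  71  59  59  60  60  59  60
183  61  60  61  63  67  72  74  73  69  65  64  62  60  62  64  69  88  95  81  71  73  64  60  59  59  59  59  60
184  59  60  60  61  65  67  68  68  66  64  64  61  60  61  62  63  69  92  80  71  73  60  59  59  59  60  60  59
185  59  60  61  61  62  63  63  62  62  61  62  61  60  59  59  60  64  86  80  72  69  59  59  60  60  60  60  59
186  60  61  61  60  61  60  60  60  59  60  61  61  61  58  58  63  78  93  77  72  67  58  59  59  59  60  59  60
187  63  61  61  59  60  60  58  59  58  60  61  59  60  58  67 101 102  91  76  72  65  58  59  61  60  60  59  59
```

Run:
```python
from h import *
t=np.load('top0.npy',allow_pickle=True).item();s=np.load('scene0.npy',allow_pickle=True).item()
print('rim',tri(t,(249.3,236.6),s,(270.95,206.5)),onz(t,249.3,236.6,.066),onz(s,270.95,206.5,.066))
print('plate ctr top z.007', onz(t,(237.3+262)/2,(220+252.6)/2,.007))
for z in(.015,.025):print('ret flange',onz(t,166.81,240.21,z))
g=s['pixels'][240:274,206:232].min(2)
for r in range(g.shape[0]): print(240+r,' '.join('%3d'%v for v in g[r]))
print('pusher foot top disc', onz(t,367.3,234.3,.01),'top', tri(t,(378.9,233.3),s,(337.3,150)),onz(t,378.9,233.3,.11),onz(s,337.3,150,.11))
print('foot scene',onz(s,334.3,174,.01))
for n,u,v in(('y1',350,264),('y2',391,253),('g',396,226),('b',346,205)):print(n,onz(t,u,v,.01))
```

```text
rim (array([0.46559184, 0.01293373, 0.06489849]), np.float64(0.0034153783074665515)) [0.46428734 0.01180007 0.066     ] [0.46607629 0.01494612 0.066     ]
plate ctr top z.007 [0.46598541 0.01144209 0.007     ]
ret flange [0.46094236 0.23197049 0.015     ]
ret flange [0.4608218  0.23001104 0.025     ]
240  66  67  68  69  70  69  66  64  64  66  66  64  62  62  63  62  63  60  62  62  62  61  62  62  64  64
241  70  72  72  72  72  71  67  66  67  70  69  66  63  63  63  63  61  61  62  61  60  61  62  64  64  64
242  72  73  74  77  77  74  71  69  72  72  70  66  63  61  62  63  62  61  61  61  61  61  64  66  66  65
243  70  72  73  76  77  76  72  74  75  76  76  75  73  68  66  67  66  64  61  62  62  63  66  69  69  68
244  70  69  70  72  73  73  73  76  81  94 112 129 129 110  87  74  70  67  65  64  65  65  70  72  73  71
245  69  69  69  69  71  71  72  78 101 145 189 218 218 190 143 100  77  71  67  68  67  68  71  74  76  72
246  67  69  70  69  68  68  70  85 140 215 245 249 250 245 212 140  89  73  71  72  70  70  71  73  73  71
247  68  68  69  68  68  69  73  96 177 24
[... 2606 characters left out ...]
 69  68  68  69  69  70  68  66  65  63  64  66  68
272  65  72  80  86  81  74  70  68  66  66  66  68  67  67  66  66  68  69  70  66  65  66  65  67  68  68
273  64  69  75  77  76  72  69  67  64  63  64  65  66  67  66  66  68  70  70  68  67  67  69  72  72  72
pusher foot top disc [ 0.4634658  -0.30552486  0.01      ] top (array([ 0.46500066, -0.3084957 ,  0.10700311]), np.float64(0.002990130228043959)) [ 0.46380224 -0.30863099  0.11      ] [ 0.46360905 -0.30351664  0.11      ]
foot scene [ 0.46377235 -0.30411993  0.01      ]
y1 [ 0.38552702 -0.25512783  0.01      ]
y2 [ 0.41190079 -0.36684634  0.01      ]
g [ 0.48387944 -0.38446223  0.01      ]
b [ 0.54399828 -0.25156472  0.01      ]
```

Run:
```python
from h import *
s=np.load('scene0.npy',allow_pickle=True).item();t=np.load('top0.npy',allow_pickle=True).item()
print(onz(s,217.5,247.4,.063),onz(s,218.5,256.6,.025))
```

```text
[0.46082197 0.23256498 0.063     ] [0.46154105 0.23146407 0.025     ]
```

>>> {"api": "arm_command", "payload": {
  "plan": [0,0,0,0,0,8.6,0,0,0,0,0,0,8.6,0,2.3,-5.2,0,0,0,0,0,2.3,-5.2,0,0,0,0,0,2.3,-5.2,0,0,0,0,0,2.3,-5.2,0,0,0,0,0,2.3,-5.2,0,0,0,0,0,2.3,-5.2,0,0,0,0,0]
}}

```text
time: 1.1
tool_pos: [0.301, -0.2114, 0.2131]
ee_rot: [-3.141, -0.0, -0.0]
wrist_force: [0.7, 0.2, 0.4]
width: 0.0939
```

>>> {"api": "arm_command", "payload": {
  "plan": [2,-5.5,0,0,0,0,0,2,-5.5,0,0,0,0,0,2,-5.5,0,0,0,0,0,2,-5.5,0,0,0,0,0,2,-5.5,0,0,0,0,0,2,-5.5,0,0,0,0,0.3,2,-5.5,0,0,0,0,0.4,2,-5.7,3.0,0,0,0,0.4]
}}

```text
time: 2.1
tool_pos: [0.4608, 0.2273, 0.1874]
ee_rot: [-3.14, -0.005, 0.001]
wrist_force: [0.4, 0.1, -0.2]
width: 0.0676
```

```bash
python3 -c "
from h import *
print(robot.get_obs())"
```

```text
{'time': 2.1, 'joint_positions': array([ 3.48121391e-01,  8.85172525e-03,  1.50386403e+00, -4.03576863e-04,
        1.62336895e+00,  1.91757769e+00]), 'qvel': array([ 0.72602948,  0.76627985, -0.2437578 , -0.00584215, -0.47665357,
        0.72684724]), 'joint_torque': array([ -1.10149138, -34.21668649, -29.08112884,   0.21843505,
         0.55016153,  -0.58416137]), 'tool_pos': array([0.46077117, 0.22727922, 0.18743479]), 'ee_rot': array([-3.14009955e+00, -5.31700502e-03,  1.31374436e-03]), 'wrist_force': array([ 0.35562706,  0.06184777, -0.22996055]), 'wrist_torque': array([ 0.01272353,  0.00942527, -0.00598765]), 'width': 0.06757219181434684}
```

>>> {"api": "arm_command", "payload": {
  "plan": [0,0,4,0,0,0,0.5,0,0,4,0,0,0,0.5,0,0,4,0,0,0,0.5,0,0,2,0,0,0,0.5,0,0,0.4,0,0,0,0.5,0,0,0,0,0,0,0.7]
}}

```text
time: 2.85
tool_pos: [0.4593, 0.2247, 0.042]
ee_rot: [-3.142, -0.0, 0.001]
wrist_force: [0.3, 0.3, 0.7]
width: 0.0399
```

Run:
```python
from h import *
a=snap('scene','s1.png');b=snap('top','t1.png')
def c(im,x,y,w=80,k=5): return cv2.resize(im[y-w//2:y+w//2,x-w//2:x+w//2,::-1],None,fx=k,fy=k,interpolation=cv2.INTER_CUBIC)
cv2.imwrite('pics/z1.png',np.hstack([c(a['pixels'],219,250),c(b['pixels'],167,240)]))
```

```text
(no output)
```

View pics/z1.png

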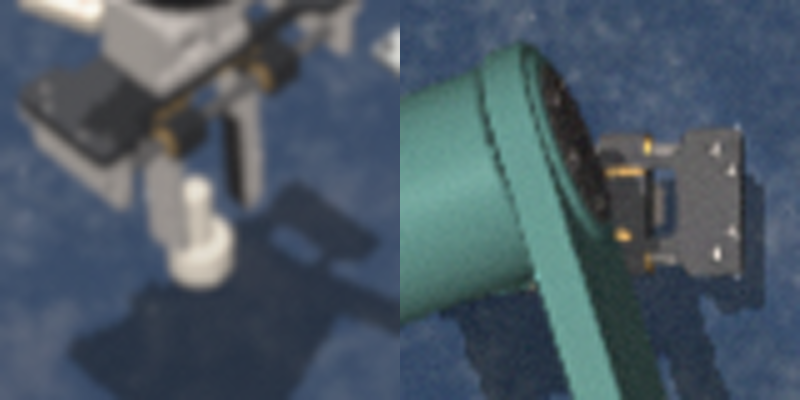

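>>> {"api": "arm_command", "payload": {
  "plan": [0.2,-0.6,0.2,0,0,0,0.7,0,0,0,0,0,0,0.9,0,0,0,0,0,0,0.9,0,0,0,0,0,0,0.9]
}}

```text
time: 3.45
tool_pos: [0.4612, 0.2309, 0.0399]
ee_rot: [-3.141, -0.001, 0.001]
wrist_force: [-0.2, 0.9, 1.3]
width: 0.015
```

>>> {"api": "arm_command", "payload": {
  "plan": [0,0,0,0,0,0,0.55,0,0,0,0,0,0,0.55,0,0,0,0,0,-10,0.55,0,0,0,0,0,-10,0.55,0,0,0,0,0,-10,0.55,0,0,0,0,0,-10,0.55,0,0,0,0,0,-10,0.55,0,0,0,0,0,-10,0.55]
}}

```text
time: 4.45
tool_pos: [0.4609, 0.2305, 0.0395]
ee_rot: [-3.141, 0.0, 1.054]
wrist_force: [-0.6, -0.1, -0.4]
width: 0.0421
```

>>> {"api": "arm_command", "payload": {
  "plan": [0,0,0,0,0,-10,0.55,0,0,0,0,0,-10,0.55,0,0,0,0,0,-10,0.55,0,0,0,0,0,0,0.55]
}}

```text
time: 4.95
tool_pos: [0.4609, 0.2306, 0.0395]
ee_rot: [-3.141, 0.0, 1.569]
wrist_force: [0.1, 0.1, -0.5]
width: 0.0422
```

>>> {"api": "arm_command", "payload": {
  "plan": [0,0,0,0,0,0,0.9,0,0,0,0,0,0,0.9,0,0,0,0,0,0,0.9,0,0,-3,0,0,0,0.9,0,0,-6,0,0,0,0.9,-2,0,0,0,0,0,0.9,-5,0,0,0,0,0,0.9,-5,0.2,0,0,0,0,0.9]
}}

```text
time: 5.95
tool_pos: [0.4621, 0.1092, 0.1284]
ee_rot: [-3.14, 0.001, 1.572]
wrist_force: [0.6, -0.3, -1.3]
width: 0.0157
```

>>> {"api": "arm_command", "payload": {
  "plan": [-5,0.2,0,0,0,0,0.9,-3.5,0,0,0,0,0,0.9,-1.3,0,0,0,0,0,0.9,0,0,0,0,0,0,0.9,0,0,0,0,0,0,0.9]
}}

```text
time: 6.58
tool_pos: [0.465, 0.0137, 0.1293]
ee_rot: [-3.141, -0.001, 1.572]
wrist_force: [0.9, 0.1, -0.3]
width: 0.0153
```

Run:
```python
from h import *
a=snap('scene','s2.png');b=snap('top','t2.png')
np.save('s2.npy',a,allow_pickle=True);np.save('t2.npy',b,allow_pickle=True)
o=robot.get_obs();print(o['tool_pos'],o['wrist_force'],o['width'])
def c(im,x,y,w=80,k=5): return cv2.resize(im[y-w//2:y+w//2,x-w//2:x+w//2,::-1],None,fx=k,fy=k,interpolation=cv2.INTER_CUBIC)
cv2.imwrite('pics/z2.png',np.hstack([c(a['pixels'],271,200),c(b['pixels'],249,237)]))
```

```text
[0.46512625 0.01378665 0.12952569] [-0.64991314  0.04812287 -1.62630141] 0.01529671077831209
```

View pics/z2.png

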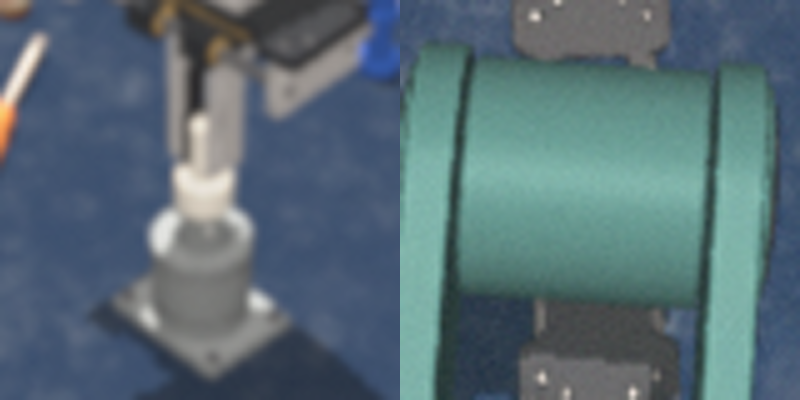

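Run:
```python
from h import *
a=np.load('s2.npy',allow_pickle=True).item()
g=a['pixels'].min(2)
for r in range(186,222): print(r,' '.join('%3d'%v for v in g[r,256:287]))
print(proj(a,np.array([.465,.0137,.09+.025])),proj(a,np.array([.4661,.0149,.066])))
```

```text
186  73  74  74  74  70  67  65  75 107 138 138 115 116 164 194 194 173 154 148 146 146 145 142 118  88  73  68  67  65  66  66
187  72  74  77  78  76  70  66  75 107 139 138 113 111 152 181 184 168 155 150 148 146 146 142 118  87  75  69  66  66  66  68
188  71  75  78  79  77  74  69  76 106 138 139 114 109 148 177 182 167 155 153 150 146 145 141 118  87  74  70  68  66  65  66
189  70  74  76  78  76  73  70  76 102 136 137 114 109 148 177 181 168 157 156 152 147 146 141 117  86  73  71  69  65  65  66
190  68  71  74  76  75  72  70  74  95 126 133 112 109 148 178 181 167 157 156 151 147 145 141 114  83  72  70  68  66  66  67
191  66  70  72  73  73  72  70  74  83 107 123 114 115 150 178 181 167 157 156 151 147 144 136 109  80  71  69  67  68  68  70
192  65  68  71  72  71  69  70  69  74 102 135 140 141 160 179 181 167 156 154 152 150 145 126  96  75  70  69  68  69  70  72
193  67  69  73  74  72  68  66  65  74 120 168 182 181 178 181 179 165 154 154 160 163 152 116  82  69  67  68  69  69  71  74
194  69  73  76  78  75  70  67  64  76 139 189 212 209 193 183 177 165 161 
[... 2935 characters left out ...]
 119 118 118 117 116 115 111 108 110 113 103  84  71  71  72
218  96 112 131 140 135 119 108 108 112 115 117 119 120 121 121 121 120 120 118 118 117 114 110 108 128 156 152 123  93  76  71
219 104 113 130 139 135 120 108 108 112 115 118 119 120 120 122 122 121 120 119 118 116 114 110 109 141 189 198 173 137 100  76
220 116 123 134 143 143 125 106 104 110 114 116 118 119 120 121 122 121 119 118 117 116 112 108 108 142 193 214 204 174 131  91
221 120 129 141 159 166 142 111 101 106 113 115 117 120 119 120 121 120 119 118 117 114 110 106 104 132 173 193 192 175 137  99
(np.float64(271.7168381006279), np.float64(193.80178063819324)) (np.float64(270.9546639614084), np.float64(206.48878043468133))
```

>>> {"api": "arm_command", "payload": {
  "plan": [0.05,0.1,1.2,0,0,0,0.9,0,0,1.2,0,0,0,0.9,0,0,0.2,0,0,0,0.9,0,0,0,0,0,0,0.9]
}}

```text
time: 7.18
tool_pos: [0.4658, 0.0133, 0.1032]
ee_rot: [-3.14, -0.0, 1.571]
wrist_force: [0.3, -0.5, -1.8]
width: 0.0156
```

>>> {"api": "arm_command", "payload": {
  "plan": [0,0,0.15,0,0,0,0.9,0,0,0,0,0,0,0.9]
}}

```text
time: 7.42
tool_pos: [0.4662, 0.0131, 0.1023]
ee_rot: [3.141, 0.0, 1.571]
wrist_force: [1.0, -0.8, -0.4]
width: 0.0158
```

>>> {"api": "arm_command", "payload": {
  "plan": [0,0,0.15,0,0,0,0.9,0,0,0,0,0,0,0.9]
}}

```text
time: 7.68
tool_pos: [0.4662, 0.0131, 0.1007]
ee_rot: [3.141, 0.0, 1.571]
wrist_force: [0.3, 0.5, -1.1]
width: 0.0154
```

>>> {"api": "arm_command", "payload": {
  "plan": [0,0,0.15,0,0,0,0.9,0,0,0,0,0,0,0.9]
}}

```text
time: 7.92
tool_pos: [0.4663, 0.013, 0.0991]
ee_rot: [3.141, 0.0, 1.571]
wrist_force: [0.7, -0.5, -1.1]
width: 0.0158
```

>>> {"api": "arm_command", "payload": {
  "plan": [0,0,0.15,0,0,0,0.9,0,0,0,0,0,0,0.9]
}}

```text
time: 8.18
tool_pos: [0.4663, 0.013, 0.0976]
ee_rot: [3.141, 0.0, 1.571]
wrist_force: [1.8, -1.2, -2.0]
width: 0.0154
```

```bash
python3 -c "
from h import *
for i in range(4):
    cams.snapshot('scene');o=robot.get_obs();print(o['tool_pos'].round(4),o['wrist_force'].round(2),o['wrist_torque'].round(3))"
```

```text
[0.4663 0.013  0.0976] [ 0.45 -1.19 -1.66] [-0.22  -0.323 -0.084]
[0.4663 0.013  0.0977] [ 1.15 -1.2  -1.56] [-0.242 -0.386  0.026]
[0.4663 0.013  0.0977] [ 1.18 -0.49 -1.47] [-0.218 -0.369 -0.048]
[0.4663 0.013  0.0977] [ 1.14 -0.76 -1.53] [-0.197 -0.364 -0.033]
```

>>> {"api": "arm_command", "payload": {
  "plan": [-0.03,0.04,0.15,0,0,0,0.9,0,0,0,0,0,0,0.9]
}}

```text
time: 8.62
tool_pos: [0.4664, 0.0129, 0.0959]
ee_rot: [-3.141, -0.0, 1.571]
wrist_force: [0.6, 0.0, -0.9]
width: 0.0156
```

>>> {"api": "arm_command", "payload": {
  "plan": [0,0,0.15,0,0,0,0.9,0,0,0,0,0,0,0.9]
}}

```text
time: 8.88
tool_pos: [0.4664, 0.0129, 0.0945]
ee_rot: [-3.141, 0.0, 1.571]
wrist_force: [0.7, -0.5, -0.6]
width: 0.0156
```

```bash
python3 -c "
from h import *
for i in range(3):
    cams.snapshot('scene');o=robot.get_obs();print(o['tool_pos'].round(4),o['wrist_force'].round(2),o['wrist_torque'].round(3))"
```

```text
[0.4664 0.0129 0.0945] [ 0.9  -0.09 -1.82] [-0.13  -0.193 -0.021]
[0.4665 0.0129 0.0946] [ 0.48 -0.54 -1.57] [-0.118 -0.21  -0.002]
[0.4664 0.0129 0.0946] [-0.55 -0.24 -0.58] [-0.115 -0.164  0.002]
```

>>> {"api": "arm_command", "payload": {
  "plan": [0,0,0.15,0,0,0,0.9,0,0,0,0,0,0,0.8,0,0,0,0,0,0,0.7,0,0,0,0,0,0,0.6,0,0,0,0,0,0,0.55,0,0,-2,0,0,0,0.55,0,0,-4,0,0,0,0.55,0,0,-6,0,0,0,0.55]
}}

```text
time: 10.02
tool_pos: [0.4652, 0.013, 0.2124]
ee_rot: [-3.137, -0.0, 1.571]
wrist_force: [1.7, -0.6, 0.6]
width: 0.0425
```

>>> {"api": "arm_command", "payload": {
  "plan": [-2,0,-2,0,0,0,0.5,-5,0,0,0,0,0,0.5,-5,0,0,0,0,0,0.5,-5,0,0,0,0,0,0.5,-5,0,0,0,0,0,0.5,-5,0,0,0,0,0,0.5,-4,0,0,0,0,0,0.5]
}}

```text
time: 10.9
tool_pos: [0.4664, -0.2991, 0.233]
ee_rot: [-3.142, 0.0, 1.57]
wrist_force: [0.3, 0.0, 0.1]
width: 0.0473
```

Run:
```python
from h import *
a=snap('scene','s3.png');b=snap('top','t3.png')
np.save('s3.npy',a,allow_pickle=True);np.save('t3.npy',b,allow_pickle=True)
o=robot.get_obs();print(o['time'],o['tool_pos'],o['wrist_force'],o['width'])
def c(im,x,y,w=80,k=5): return cv2.resize(im[y-w//2:y+w//2,x-w//2:x+w//2,::-1],None,fx=k,fy=k,interpolation=cv2.INTER_CUBIC)
cv2.imwrite('pics/z3.png',np.hstack([c(a['pixels'],271,200),c(b['pixels'],249,237)]))
```

```text
11.0 [ 0.46600683 -0.30066025  0.23215251] [ 0.83873109  1.12182892 -0.09534167] 0.04706182416424318
```

View pics/z3.png

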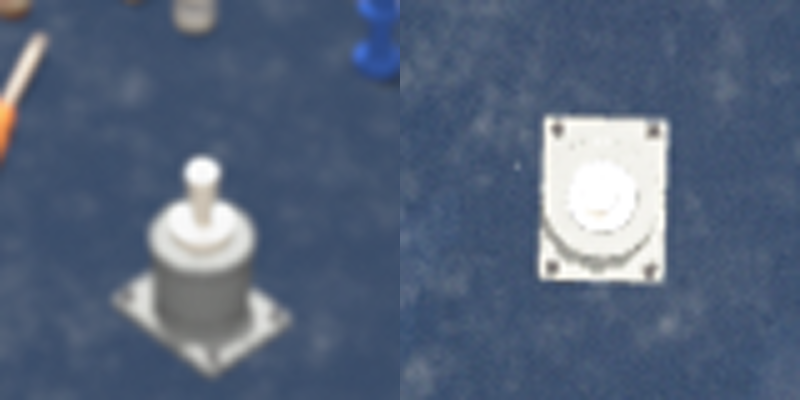

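View pics/s3.png

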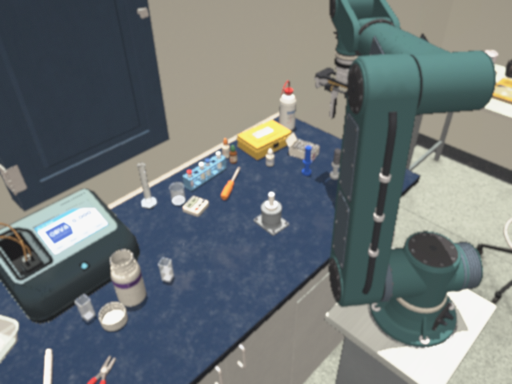

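>>> {"api": "arm_command", "payload": {
  "plan": [-0.45,-0.12,0,0,0,0,0.5,0,0,4,0,0,0,0.5,0,0,4,0,0,0,0.5,0,0,4,0,0,0,0.5,0,0,3,0,0,0,0.5,0,0,0,0,0,0,0.5]
}}

```text
time: 11.75
tool_pos: [0.4641, -0.2991, 0.0806]
ee_rot: [-3.137, -0.004, 1.573]
wrist_force: [0.6, -0.6, 0.3]
width: 0.0472
```

>>> {"api": "arm_command", "payload": {
  "plan": [-0.6,0.05,0,0,0,0,0.5,0,0,0,0,0,0,0.5]
}}

```text
time: 12.0
tool_pos: [0.4673, -0.3088, 0.0856]
ee_rot: [3.138, 0.003, 1.571]
wrist_force: [-0.7, 0.4, 0.4]
width: 0.0471
```

Run:
```python
from h import *
a=snap('scene','s4.png');b=snap('top','t4.png')
o=robot.get_obs();print(o['time'],o['tool_pos'],o['wrist_force'],o['width'])
def c(im,x,y,w=80,k=5): return cv2.resize(im[y-w//2:y+w//2,x-w//2:x+w//2,::-1],None,fx=k,fy=k,interpolation=cv2.INTER_CUBIC)
cv2.imwrite('pics/z4.png',np.hstack([c(a['pixels'],338,160),c(b['pixels'],373,234)]))
```

```text
12.1 [ 0.46689591 -0.30836279  0.08496348] [0.06814356 0.28158429 0.35312818] 0.047037180824017005
```

View pics/z4.png

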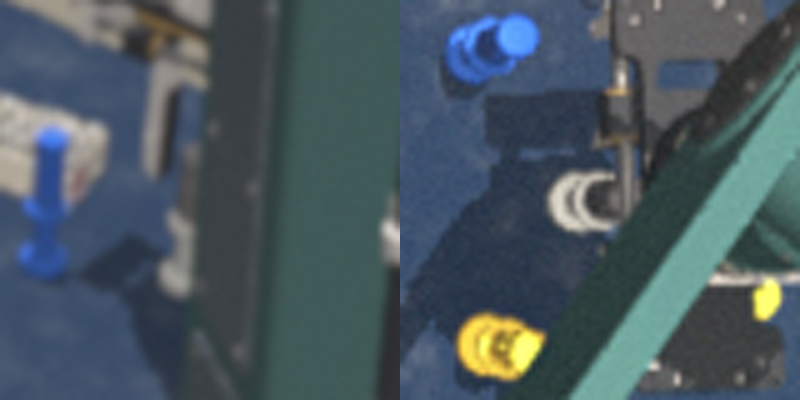

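>>> {"api": "arm_command", "payload": {
  "plan": [0.25,-0.2,0.8,0,0,0,0.5,0,0,0.8,0,0,0,0.5,0,0,0,0,0,0,0.5,0,0,0,0,0,0,0.5]
}}

```text
time: 12.6
tool_pos: [0.464, -0.3051, 0.067]
ee_rot: [-3.141, -0.0, 1.571]
wrist_force: [0.2, -0.9, -0.0]
width: 0.0472
```

>>> {"api": "arm_command", "payload": {
  "plan": [0,0,0.2,0,0,0,0.6,0,0,0,0,0,0,0.75,0,0,0,0,0,0,0.9,0,0,0,0,0,0,0.9,0,0,0,0,0,0,0.9]
}}

```text
time: 13.22
tool_pos: [0.4642, -0.3052, 0.0653]
ee_rot: [3.141, 0.0, 1.571]
wrist_force: [1.1, -0.2, 0.5]
width: 0.0218
```

>>> {"api": "arm_command", "payload": {
  "plan": [0,0,-2,0,0,0,0.9,0,0,-4,0,0,0,0.9,0,0,-4,0,0,0,0.9,0,0,-4,0,0,0,0.9,0,0,-1,0,0,0,0.9,3,0,0,0,0,0,0.9,4,0,0,0,0,0,0.9,4,0,0,0,0,0,0.9]
}}

```text
time: 14.22
tool_pos: [0.463, -0.1937, 0.2127]
ee_rot: [-3.138, -0.002, 1.571]
wrist_force: [0.1, -0.8, -2.5]
width: 0.0214
```

>>> {"api": "arm_command", "payload": {
  "plan": [4,0,0,0,0,0,0.9,4,0,0,0,0,0,0.9,4,0,0,0,0,0,0.9,4,0,0,0,0,0,0.9,3,0,0,0,0,0,0.9,1,0,0,0,0,0,0.9,0,0,0,0,0,0,0.9,0,0,0,0,0,0,0.9]
}}

```text
time: 15.22
tool_pos: [0.4638, 0.0039, 0.2146]
ee_rot: [-3.141, 0.001, 1.57]
wrist_force: [0.2, -0.2, -1.7]
width: 0.0215
```

>>> {"api": "arm_command", "payload": {
  "plan": [0.9,0.26,0,0,0,0,0.9,0,0,1,0,0,0,0.9,0,0,1,0,0,0,0.9,0,0,0,0,0,0,0.9,0,0,0,0,0,0,0.9]
}}

```text
time: 15.85
tool_pos: [0.4664, 0.0138, 0.1951]
ee_rot: [-3.141, 0.0, 1.571]
wrist_force: [0.8, -0.0, -2.4]
width: 0.0216
```

Run:
```python
from h import *
a=snap('scene','s5.png')
for i in range(3):
    cams.snapshot('scene');o=robot.get_obs();print(o['time'],o['tool_pos'],o['wrist_force'],o['width'])
def c(im,x,y,w=80,k=5): return cv2.resize(im[y-w//2:y+w//2,x-w//2:x+w//2,::-1],None,fx=k,fy=k,interpolation=cv2.INTER_CUBIC)
cv2.imwrite('pics/z5.png',c(a['pixels'],271,190))
```

```text
15.95 [0.46664618 0.01381485 0.19550394] [ 1.16568574 -0.242352   -2.47953725] 0.02175413729579582
16.0 [0.46668598 0.01381501 0.19559162] [ 0.65531151 -1.15913256 -2.14440557] 0.021510582698065984
16.05 [0.46668356 0.01383588 0.1956033 ] [-0.21015996 -0.28366396 -2.20631425] 0.021485519402642782
```

View pics/z5.png

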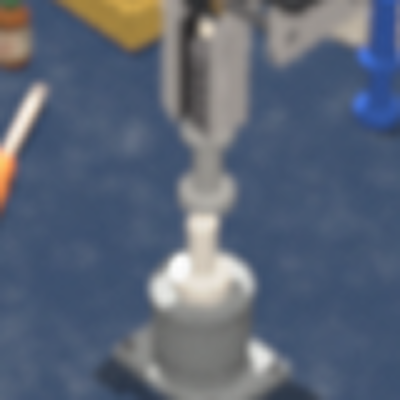

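>>> {"api": "arm_command", "payload": {
  "plan": [0.2,0,0.4,0,0,0,0.9,0,0,0.4,0,0,0,0.9,0,0,0.2,0,0,0,0.9,0,0,0,0,0,0,0.9]
}}

```text
time: 16.55
tool_pos: [0.4663, 0.0159, 0.1848]
ee_rot: [-3.141, 0.0, 1.571]
wrist_force: [-0.1, -0.0, -1.9]
width: 0.0215
```

>>> {"api": "arm_command", "payload": {
  "plan": [0,0,0.2,0,0,0,0.9,0,0,0.2,0,0,0,0.9,0,0,0,0,0,0,0.9]
}}

```text
time: 16.92
tool_pos: [0.4663, 0.0159, 0.1809]
ee_rot: [-3.141, 0.0, 1.571]
wrist_force: [-0.5, 0.0, -2.0]
width: 0.0215
```

>>> {"api": "arm_command", "payload": {
  "plan": [0,0,0.1,0,0,0,0.9,0,0,0.1,0,0,0,0.9,0,0,0,0,0,0,0.9]
}}

```text
time: 17.3
tool_pos: [0.4665, 0.0159, 0.1792]
ee_rot: [3.141, 0.0, 1.571]
wrist_force: [0.2, 0.4, -2.1]
width: 0.0215
```

>>> {"api": "arm_command", "payload": {
  "plan": [0,0,0.1,0,0,0,0.9,0,0,0.1,0,0,0,0.9,0,0,0,0,0,0,0.9]
}}

```text
time: 17.68
tool_pos: [0.4663, 0.0159, 0.1768]
ee_rot: [-3.141, 0.0, 1.571]
wrist_force: [0.1, 1.0, -1.8]
width: 0.022
```

Run:
```python
from h import *
a=snap('scene','s6.png')
for i in range(3):
    cams.snapshot('scene');o=robot.get_obs();print(o['time'],o['tool_pos'],o['wrist_force'],o['width'])
def c(im,x,y,w=80,k=5): return cv2.resize(im[y-w//2:y+w//2,x-w//2:x+w//2,::-1],None,fx=k,fy=k,interpolation=cv2.INTER_CUBIC)
cv2.imwrite('pics/z6.png',c(a['pixels'],271,190))
print(proj(a,np.array([.4664,.0129,.116])),proj(a,np.array([.4664,.0129,.1115])))
```

```text
17.775 [0.46628099 0.0158955  0.17682176] [-0.01321171 -0.66491868 -1.97644113] 0.021552969941037215
17.825 [0.4663222  0.015852   0.17691316] [-0.29492719  0.08893108 -1.36556386] 0.02144158820826063
17.875 [0.46631976 0.01588654 0.17692878] [ 0.37037486 -0.71169085 -2.19544473] 0.021639405062547818
(np.float64(271.55168306107146), np.float64(193.19294026087348)) (np.float64(271.5320018103413), np.float64(194.38166820985694))
```

View pics/z6.png

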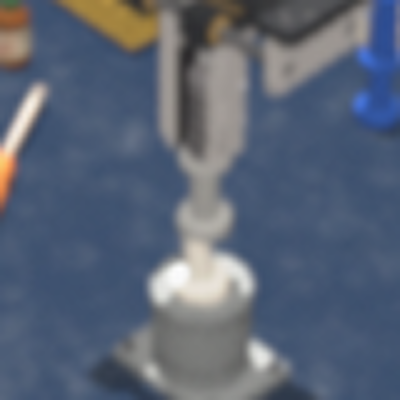

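>>> {"api": "arm_command", "payload": {
  "plan": [0,0,0.1,0,0,0,0.9,0,0,0.1,0,0,0,0.9,0,0,0,0,0,0,0.9]
}}

```text
time: 18.25
tool_pos: [0.4664, 0.0159, 0.175]
ee_rot: [-3.141, 0.0, 1.571]
wrist_force: [0.2, 0.7, -1.5]
width: 0.0216
```

>>> {"api": "arm_command", "payload": {
  "plan": [0,0,0.1,0,0,0,0.9,0,0,0.1,0,0,0,0.9,0,0,0,0,0,0,0.9]
}}

```text
time: 18.62
tool_pos: [0.4664, 0.0159, 0.173]
ee_rot: [-3.141, 0.0, 1.571]
wrist_force: [0.2, -0.6, -1.5]
width: 0.0219
```

Run:
```python
from h import *
a=snap('scene','s7.png')
np.save('s7.npy',a,allow_pickle=True)
for i in range(3):
    cams.snapshot('scene');o=robot.get_obs();print(o['time'],o['tool_pos'],o['wrist_force'],o['width'])
b=np.load('s3.npy',allow_pickle=True).item()
def c(im,x,y,w=50,k=8): return cv2.resize(im[y-w//2:y+w//2,x-w//2:x+w//2,::-1],None,fx=k,fy=k,interpolation=cv2.INTER_CUBIC)
cv2.imwrite('pics/z7.png',np.hstack([c(a['pixels'],271,195),c(b['pixels'],271,195)]))
```

```text
18.725 [0.46646745 0.0158741  0.17314772] [ 0.17433809 -1.02737104 -1.65720123] 0.021729357110587336
18.775 [0.46646691 0.01587657 0.17318248] [-1.10079562  0.3640178  -1.08264209] 0.021519886285457684
18.825 [0.46649041 0.01588521 0.17318751] [ 0.37191441  0.21218941 -2.50751279] 0.021535927871916435
```

View pics/z7.png

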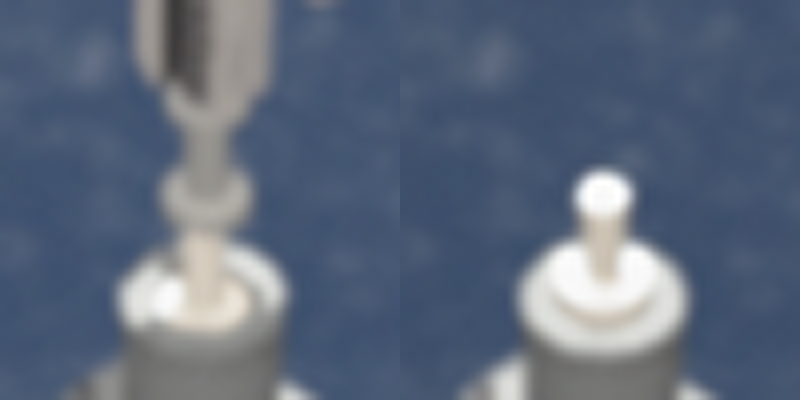

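Run:
```python
from h import *
A=[cv2.imread('pics/%s.png'%n)[165:225,246:296] for n in('s3','s5','s7')]
cv2.imwrite('pics/z8.png',cv2.resize(np.hstack(A),None,fx=5,fy=5,interpolation=cv2.INTER_LANCZOS4))
```

```text
(no output)
```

View pics/z8.png

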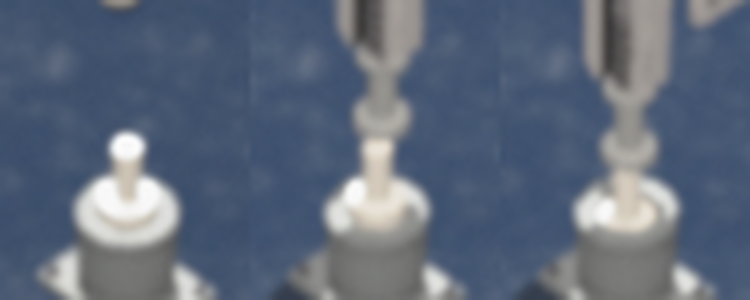

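>>> {"api": "arm_command", "payload": {
  "plan": [0,0,0.1,0,0,0,0.9,0,0,0.1,0,0,0,0.9]
}}

```text
time: 19.08
tool_pos: [0.4665, 0.0159, 0.1711]
ee_rot: [3.141, 0.0, 1.571]
wrist_force: [1.0, -0.6, -1.0]
width: 0.0215
```

>>> {"api": "arm_command", "payload": {
  "plan": [0,0,0.1,0,0,0,0.9,0,0,0.1,0,0,0,0.9]
}}

```text
time: 19.32
tool_pos: [0.4664, 0.0159, 0.1691]
ee_rot: [-3.142, 0.0, 1.571]
wrist_force: [0.8, -0.2, -2.8]
width: 0.0218
```

>>> {"api": "arm_command", "payload": {
  "plan": [0,0,0.1,0,0,0,0.9,0,0,0.1,0,0,0,0.9]
}}

```text
time: 19.58
tool_pos: [0.4665, 0.0159, 0.1671]
ee_rot: [-3.142, 0.0, 1.571]
wrist_force: [-0.0, 0.5, -2.1]
width: 0.0215
```

>>> {"api": "arm_command", "payload": {
  "plan": [0,0,0.1,0,0,0,0.9,0,0,0.1,0,0,0,0.9]
}}

```text
time: 19.82
tool_pos: [0.4668, 0.0158, 0.1656]
ee_rot: [3.141, 0.0, 1.571]
wrist_force: [0.1, 0.5, 0.6]
width: 0.0213
```

>>> {"api": "arm_command", "payload": {
  "plan": [0,0,0.1,0,0,0,0.9,0,0,0.1,0,0,0,0.9]
}}

```text
time: 20.08
tool_pos: [0.467, 0.0158, 0.164]
ee_rot: [3.14, 0.0, 1.571]
wrist_force: [-0.2, -0.3, 2.9]
width: 0.0215
```

>>> {"api": "arm_command", "payload": {
  "plan": [0,0,0.1,0,0,0,0.9]
}}

```text
time: 20.2
tool_pos: [0.4666, 0.0159, 0.1624]
ee_rot: [3.141, 0.0, 1.571]
wrist_force: [0.6, -0.1, -0.7]
width: 0.0215
```

>>> {"api": "arm_command", "payload": {
  "plan": [0,0,0.1,0,0,0,0.9]
}}

```text
time: 20.32
tool_pos: [0.4662, 0.0159, 0.1606]
ee_rot: [-3.141, -0.0, 1.571]
wrist_force: [-0.2, -0.0, -1.3]
width: 0.0215
```

>>> {"api": "arm_command", "payload": {
  "plan": [0,0,0.1,0,0,0,0.9]
}}

```text
time: 20.45
tool_pos: [0.4661, 0.0159, 0.1594]
ee_rot: [-3.14, -0.0, 1.571]
wrist_force: [-0.0, 0.6, -1.1]
width: 0.0215
```

>>> {"api": "arm_command", "payload": {
  "plan": [0,0,0.1,0,0,0,0.9]
}}

```text
time: 20.58
tool_pos: [0.4661, 0.0159, 0.1585]
ee_rot: [-3.14, -0.0, 1.571]
wrist_force: [0.9, 0.4, -0.9]
width: 0.0216
```

>>> {"api": "arm_command", "payload": {
  "plan": [0,0,0.1,0,0,0,0.9]
}}

```text
time: 20.7
tool_pos: [0.4662, 0.0159, 0.1576]
ee_rot: [-3.141, -0.0, 1.571]
wrist_force: [0.2, -0.0, -3.2]
width: 0.0213
```

>>> {"api": "arm_command", "payload": {
  "plan": [0,0,0.1,0,0,0,0.9]
}}

```text
time: 20.82
tool_pos: [0.4663, 0.0159, 0.1568]
ee_rot: [-3.141, 0.0, 1.571]
wrist_force: [0.3, 0.2, -2.2]
width: 0.0214
```

>>> {"api": "arm_command", "payload": {
  "plan": [0,0,0.1,0,0,0,0.9,0,0,0.1,0,0,0,0.9]
}}

```text
time: 21.08
tool_pos: [0.4665, 0.0159, 0.1551]
ee_rot: [-3.142, 0.0, 1.571]
wrist_force: [0.5, 0.1, -2.1]
width: 0.0216
```

>>> {"api": "arm_command", "payload": {
  "plan": [0,0,0.1,0,0,0,0.9,0,0,0.1,0,0,0,0.9]
}}

```text
time: 21.32
tool_pos: [0.4664, 0.0159, 0.1531]
ee_rot: [-3.142, 0.0, 1.571]
wrist_force: [0.3, -1.1, -1.8]
width: 0.0215
```

>>> {"api": "arm_command", "payload": {
  "plan": [0,0,0.1,0,0,0,0.9,0,0,0.1,0,0,0,0.9]
}}

```text
time: 21.58
tool_pos: [0.4665, 0.0159, 0.1511]
ee_rot: [3.142, 0.0, 1.571]
wrist_force: [0.5, -0.3, -1.8]
width: 0.0213
```

Run:
```python
from h import *
a=snap('scene','s8.png')
o=robot.get_obs();print(o['time'],o['tool_pos'],o['wrist_force'],o['width'])
A=[cv2.imread('pics/%s.png'%n)[165:225,246:296] for n in('s3','s7','s8')]
cv2.imwrite('pics/z9.png',cv2.resize(np.hstack(A),None,fx=5,fy=5,interpolation=cv2.INTER_LANCZOS4))
```

```text
21.625 [0.46636626 0.01588574 0.15093868] [ 0.10015476 -0.15352195 -1.11170251] 0.021656113105346722
```

View pics/z9.png

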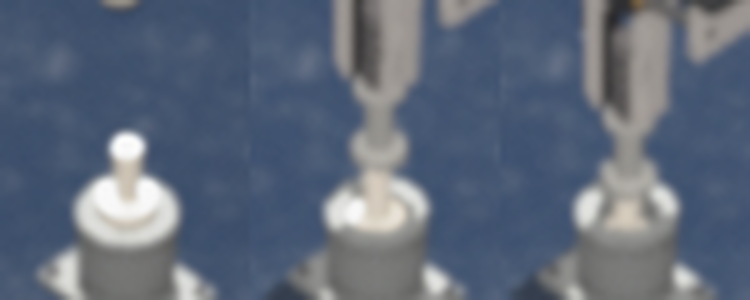

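>>> {"api": "arm_command", "payload": {
  "plan": [0,0,0.1,0,0,0,0.9,0,0,0.1,0,0,0,0.9]
}}

```text
time: 21.88
tool_pos: [0.4665, 0.0158, 0.1491]
ee_rot: [3.142, 0.0, 1.571]
wrist_force: [1.1, 0.7, -2.7]
width: 0.0217
```

>>> {"api": "arm_command", "payload": {
  "plan": [0,0,0.1,0,0,0,0.9,0,0,0.1,0,0,0,0.9]
}}

```text
time: 22.12
tool_pos: [0.4665, 0.0159, 0.1471]
ee_rot: [3.142, 0.0, 1.571]
wrist_force: [0.3, -0.3, -1.6]
width: 0.0215
```

>>> {"api": "arm_command", "payload": {
  "plan": [0,0,0.1,0,0,0,0.9]
}}

```text
time: 22.25
tool_pos: [0.4665, 0.0159, 0.1461]
ee_rot: [3.142, 0.0, 1.571]
wrist_force: [-0.0, 0.3, -1.7]
width: 0.0216
```

>>> {"api": "arm_command", "payload": {
  "plan": [0,0,0.1,0,0,0,0.9]
}}

```text
time: 22.38
tool_pos: [0.4664, 0.0158, 0.1451]
ee_rot: [-3.142, 0.0, 1.571]
wrist_force: [0.3, -0.6, -1.9]
width: 0.0212
```

>>> {"api": "arm_command", "payload": {
  "plan": [0,0,0.1,0,0,0,0.9]
}}

```text
time: 22.5
tool_pos: [0.4665, 0.0159, 0.1441]
ee_rot: [-3.142, 0.0, 1.571]
wrist_force: [0.7, -0.3, -1.5]
width: 0.0216
```

>>> {"api": "arm_command", "payload": {
  "plan": [0,0,0.1,0,0,0,0.9]
}}

```text
time: 22.62
tool_pos: [0.4664, 0.0159, 0.1431]
ee_rot: [-3.142, 0.0, 1.571]
wrist_force: [-1.1, 0.3, -2.0]
width: 0.0213
```

>>> {"api": "arm_command", "payload": {
  "plan": [0,0,0.1,0,0,0,0.9]
}}

```text
time: 22.75
tool_pos: [0.4665, 0.0159, 0.1421]
ee_rot: [3.142, 0.0, 1.571]
wrist_force: [-0.0, -0.9, -2.1]
width: 0.0212
```

>>> {"api": "arm_command", "payload": {
  "plan": [0,0,0.1,0,0,0,0.9]
}}

```text
time: 22.88
tool_pos: [0.4664, 0.0159, 0.1411]
ee_rot: [-3.142, 0.0, 1.571]
wrist_force: [-0.1, 0.0, -2.9]
width: 0.0217
```

>>> {"api": "arm_command", "payload": {
  "plan": [0,0,0.1,0,0,0,0.9]
}}

```text
time: 23.0
tool_pos: [0.4665, 0.0159, 0.1401]
ee_rot: [3.142, 0.0, 1.571]
wrist_force: [0.0, 0.6, -1.4]
width: 0.0216
```

>>> {"api": "arm_command", "payload": {
  "plan": [0,0,0.1,0,0,0,0.9]
}}

```text
time: 23.12
tool_pos: [0.4665, 0.0159, 0.1391]
ee_rot: [3.142, 0.0, 1.571]
wrist_force: [0.8, 0.6, -1.8]
width: 0.0216
```

>>> {"api": "arm_command", "payload": {
  "plan": [0,0,0.1,0,0,0,0.9]
}}

```text
time: 23.25
tool_pos: [0.4666, 0.0158, 0.1384]
ee_rot: [3.141, 0.0, 1.571]
wrist_force: [-0.8, 0.1, 0.9]
width: 0.0217
```

>>> {"api": "arm_command", "payload": {
  "plan": [0,0,0.1,0,0,0,0.9]
}}

```text
time: 23.38
tool_pos: [0.4668, 0.0158, 0.1381]
ee_rot: [3.14, 0.0, 1.571]
wrist_force: [-1.2, 0.5, 4.0]
width: 0.0215
```

Run:
```python
from h import *
a=snap('scene','s9.png')
o=robot.get_obs();print(o['time'],o['tool_pos'],o['wrist_force'],o['width'])
A=[cv2.imread('pics/%s.png'%n)[165:225,246:296] for n in('s3','s8','s9')]
cv2.imwrite('pics/z10.png',cv2.resize(np.hstack(A),None,fx=5,fy=5,interpolation=cv2.INTER_LANCZOS4))
```

```text
23.425 [0.46681738 0.01584888 0.13806531] [-1.38921007  0.27227234  4.82484415] 0.021619776576213817
```

View pics/z10.png

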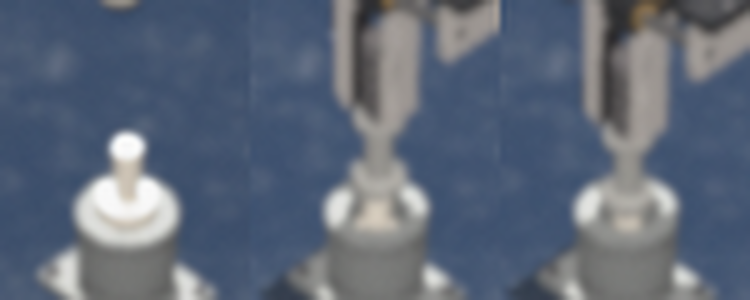

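>>> {"api": "arm_command", "payload": {
  "plan": [0,0,0.05,0,0,0,0.9,0,0,0,0,0,0,0.9]
}}

```text
time: 23.68
tool_pos: [0.4669, 0.0158, 0.1378]
ee_rot: [3.14, 0.0, 1.571]
wrist_force: [-1.7, -0.4, 5.9]
width: 0.0217
```

```bash
python3 -c "
from h import *
for i in range(3):
    cams.snapshot('scene');o=robot.get_obs();print(o['tool_pos'].round(4),o['wrist_force'].round(2),o['wrist_torque'].round(3))"
```

```text
[0.467  0.0158 0.1378] [-0.99  0.03  5.31] [-0.004  0.283  0.01 ]
[0.467  0.0158 0.1378] [-1.91  0.08  4.14] [-0.021  0.341  0.014]
[0.4669 0.0158 0.1378] [-1.27  0.42  5.02] [-0.029  0.304  0.006]
```

>>> {"api": "arm_command", "payload": {
  "plan": [0,0,0.05,0,0,0,0.9,0,0,0,0,0,0,0.9]
}}

```text
time: 24.08
tool_pos: [0.4671, 0.0158, 0.1377]
ee_rot: [3.139, 0.0, 1.571]
wrist_force: [-1.2, -0.0, 6.3]
width: 0.0217
```

>>> {"api": "arm_command", "payload": {
  "plan": [0,0,0.05,0,0,0,0.9,0,0,0,0,0,0,0.9]
}}

```text
time: 24.32
tool_pos: [0.4672, 0.0158, 0.1375]
ee_rot: [3.139, 0.0, 1.571]
wrist_force: [-1.5, 0.2, 7.4]
width: 0.0214
```

>>> {"api": "arm_command", "payload": {
  "plan": [0,0,0.05,0,0,0,0.9,0,0,0,0,0,0,0.9]
}}

```text
time: 24.58
tool_pos: [0.4673, 0.0158, 0.1373]
ee_rot: [3.138, 0.0, 1.571]
wrist_force: [-1.8, -0.2, 7.6]
width: 0.0216
```

```bash
python3 -c "
from h import *
for i in range(3):
    cams.snapshot('scene');o=robot.get_obs();print(o['tool_pos'].round(4),o['wrist_force'].round(2),o['wrist_torque'].round(3))"
```

```text
[0.4674 0.0158 0.1374] [-1.55 -0.05  8.15] [ 0.025  0.459 -0.006]
[0.4673 0.0158 0.1373] [-1.64 -1.16  8.31] [-0.02   0.451 -0.028]
[0.4673 0.0158 0.1373] [-1.21  1.03  8.14] [-0.06   0.47  -0.019]
```

>>> {"api": "arm_command", "payload": {
  "plan": [0,0,0.05,0,0,0,0.9,0,0,0,0,0,0,0.9]
}}

```text
time: 24.98
tool_pos: [0.4675, 0.0158, 0.1372]
ee_rot: [3.138, 0.001, 1.571]
wrist_force: [-2.6, 0.2, 9.8]
width: 0.0216
```

>>> {"api": "arm_command", "payload": {
  "plan": [0,0,0.05,0,0,0,0.9,0,0,0,0,0,0,0.9]
}}

```text
time: 25.22
tool_pos: [0.4676, 0.0158, 0.137]
ee_rot: [3.137, 0.001, 1.571]
wrist_force: [-3.1, -0.2, 11.0]
width: 0.0215
```

>>> {"api": "arm_command", "payload": {
  "plan": [0,0,0.05,0,0,0,0.9,0,0,0,0,0,0,0.9,0,0,0,0,0,0,0.9]
}}

```text
time: 25.6
tool_pos: [0.4678, 0.0158, 0.1369]
ee_rot: [3.137, 0.001, 1.571]
wrist_force: [-2.8, 0.7, 11.9]
width: 0.0213
```

>>> {"api": "arm_command", "payload": {
  "plan": [0,0,-0.3,0,0,0,0.9,0,0,-0.5,0,0,0,0.9,0,0,-1,0,0,0,0.9,0,0,-2,0,0,0,0.9,0,0,-3,0,0,0,0.9,-2,0,0,0,0,0,0.9,-4,0,0,0,0,0,0.9,-4,0,0,0,0,0,0.9]
}}

```text
time: 26.6
tool_pos: [0.4665, -0.0849, 0.2015]
ee_rot: [-3.141, -0.0, 1.572]
wrist_force: [0.7, -0.6, -2.2]
width: 0.0217
```

>>> {"api": "arm_command", "payload": {
  "plan": [-4,0,0,0,0,0,0.9,-4,0,0,0,0,0,0.9,-4,0,0,0,0,0,0.9,-4,0,0,0,0,0,0.9,-3,0,0,0,0,0,0.9,-2,0,0,0,0,0,0.9,0,0,0,0,0,0,0.9,0,0,0,0,0,0,0.9]
}}

```text
time: 27.6
tool_pos: [0.4668, -0.2931, 0.2016]
ee_rot: [-3.141, -0.001, 1.572]
wrist_force: [0.2, -0.2, -2.1]
width: 0.0214
```

Run:
```python
from h import *
a=snap('scene','s10.png');b=snap('top','t10.png')
np.save('s10.npy',a,allow_pickle=True)
o=robot.get_obs();print(o['time'],o['tool_pos'],o['ee_rot'],o['wrist_force'],o['width'])
A=[cv2.imread('pics/%s.png'%n)[165:225,246:296] for n in('s3','s10')]+[cv2.imread('pics/t10.png')[207:267,224:274]]
cv2.imwrite('pics/z11.png',cv2.resize(np.hstack(A),None,fx=5,fy=5,interpolation=cv2.INTER_LANCZOS4))
```

```text
27.7 [ 0.46685579 -0.29297584  0.20187541] [ 3.14137075e+00 -2.33596090e-04  1.57283204e+00] [-0.89672281  0.15717887 -0.57833137] 0.02170498488786323
```

View pics/z11.png

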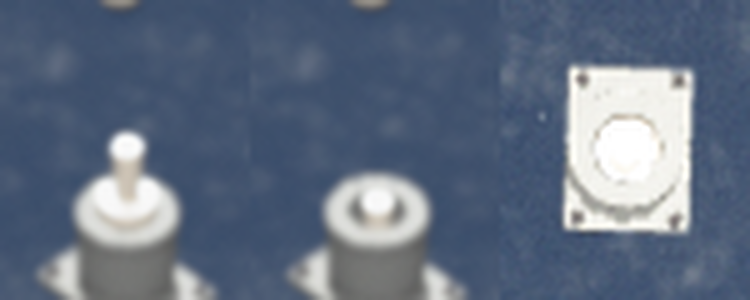

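View pics/t10.png

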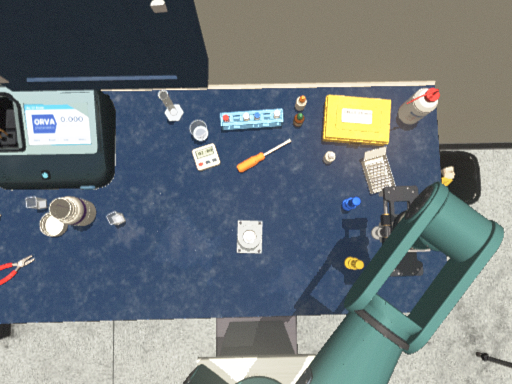

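>>> {"api": "arm_command", "payload": {
  "plan": [-0.9,-0.2,0,0,0,0,0.9,0,0,3,0,0,0,0.9,0,0,4,0,0,0,0.9,0,0,3.5,0,0,0,0.9,0,0,1.5,0,0,0,0.9,0,0,0.5,0,0,0,0.9,0,0,0,0,0,0,0.9,0,0,0,0,0,0,0.9]
}}

```text
time: 28.7
tool_pos: [0.4656, -0.3039, 0.0785]
ee_rot: [3.139, 0.002, 1.571]
wrist_force: [-0.0, -0.7, -2.3]
width: 0.0219
```

>>> {"api": "arm_command", "payload": {
  "plan": [0,0,0.4,0,0,0,0.9,0,0,0.4,0,0,0,0.9,0,0,0.2,0,0,0,0.9,0,0,0,0,0,0,0.9]
}}

```text
time: 29.2
tool_pos: [0.4644, -0.303, 0.0663]
ee_rot: [-3.141, -0.0, 1.571]
wrist_force: [-0.1, 0.3, -1.8]
width: 0.0213
```

>>> {"api": "arm_command", "payload": {
  "plan": [0,0,0.1,0,0,0,0.9,0,0,0,0,0,0,0.9]
}}

```text
time: 29.45
tool_pos: [0.4647, -0.3031, 0.0657]
ee_rot: [-3.142, 0.0, 1.571]
wrist_force: [-0.1, 0.4, -1.6]
width: 0.0216
```

>>> {"api": "arm_command", "payload": {
  "plan": [0,0,0.1,0,0,0,0.9,0,0,0,0,0,0,0.9]
}}

```text
time: 29.7
tool_pos: [0.4648, -0.3033, 0.0653]
ee_rot: [3.141, 0.0, 1.571]
wrist_force: [-0.6, 0.5, 1.0]
width: 0.0216
```

>>> {"api": "arm_command", "payload": {
  "plan": [0,0,0,0,0,0,0.75,0,0,0,0,0,0,0.7,0,0,0,0,0,0,0.6,0,0,0,0,0,0,0.5,0,0,-2,0,0,0,0.5,0,0,-4,0,0,0,0.5,0,0,-4,0,0,0,0.5,0,0,-4,0,0,0,0.5]
}}

```text
time: 30.7
tool_pos: [0.4645, -0.303, 0.2059]
ee_rot: [-3.142, 0.0, 1.571]
wrist_force: [0.5, -0.3, -0.3]
width: 0.0469
```

>>> {"api": "arm_command", "payload": {
  "plan": [0,-2,-2,0,0,0,0.5,0,-4,0,0,0,0,0.5,-2,-4,0,0,0,0,0.5,-3,-3,0,0,0,0,0.5,-3,-2,0,0,0,0,0.5,-3,0,0,0,0,0,0.5,-2,0,0,0,0,0,0.5,0,0,0,0,0,0,0.5]
}}

```text
time: 31.7
tool_pos: [0.3147, -0.4338, 0.2241]
ee_rot: [-3.141, -0.001, 1.57]
wrist_force: [0.9, 0.8, -0.1]
width: 0.0472
```

Run:
```python
from h import *
a=snap('scene','s11.png');b=snap('top','t11.png')
o=robot.get_obs();print(o['time'],o['tool_pos'],o['ee_rot'],o['wrist_force'],o['width'],np.abs(o['qvel']).max())
A=[cv2.imread('pics/s11.png')[100:240,230:370],cv2.imread('pics/t11.png')[170:310,300:440]]
cv2.imwrite('pics/z12.png',cv2.resize(np.hstack(A),(800,400),interpolation=cv2.INTER_CUBIC))
```

```text
31.8 [ 0.31505022 -0.43256473  0.22449044] [-3.14142817e+00 -1.04178642e-03  1.57204099e+00] [0.31779093 0.26043069 0.23577241] 0.0467792130446181 0.014882935477327023
```

View pics/z12.png

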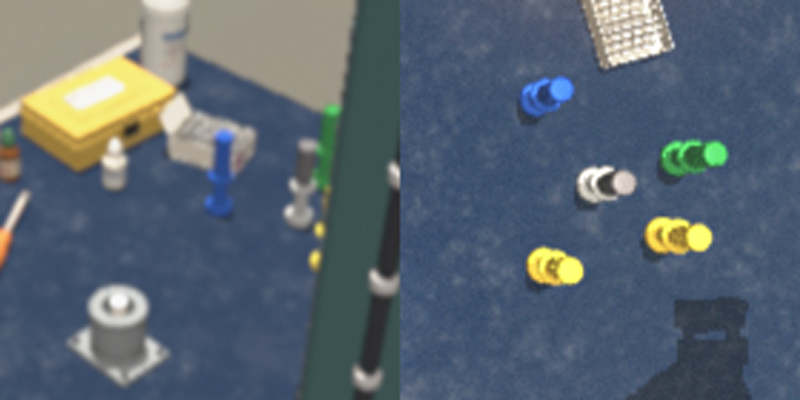

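View pics/t11.png

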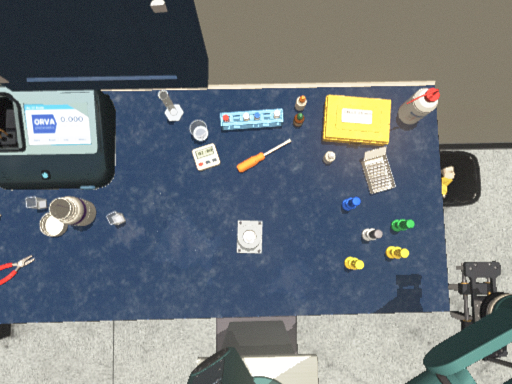

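The grey tool is standing upright near its starting spot, at about (372, 234) in the top view. The retainer is deep in the mount with only its stem tip showing, and the other objects haven't moved. Handing in now.

```bash
python3 -c "
from bench import close_job
print(close_job())"
```

```text
the job is handed in; nothing more can be done
None
```

The retainer is pressed home in the mount, the pressing tool is back upright near where it started, and the job was handed in at about 32 s.

**Placing:** I gripped the retainer twice, a quarter turn apart, to centre it. I then lowered it onto the catches, let go, and a picture showed it upright in the mouth.

**Pressing:** Every push was made with the tool.
- **Clips:** I felt a peak of at least 5 N about 17 mm down, after which almost no force was needed.
- **Seat:** The force rose steadily from about 43 mm down. I stopped at about 14 N net, under the 20 N limit.
- **Depth:** After the press the picture showed the stem top about 42 mm lower and still down, about 8 mm above the rim. That is within the stated range.

**Final checks:** The last pictures show the tool upright on the worktop and the gripper clear. I saw no change in the other objects.

**What did not fully agree:**
- **Catches:** I saw no clear force peak from the catches, probably because it fell between force readings.
- **Clips springing back:** I inferred this from the force and depth pattern and did not see it directly.
- **Camera positions:** The two cameras disagreed by 3 to 5 mm, so I took values between them and corrected by feel and from the pictures.

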